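# Lay the second course of the masonry-paint sample wall

### The job

On the paint shop's counter a little brick sample wall has its first course fixed to a board. Lay the second course in running bond: set the two whole loose bricks (not the half brick or the thin border strip) flat on top, each centred over one of the two mortar joints, lined up with the course below and level with its faces. Either brick may go on either joint; set them down gently, never drop them, and leave them lying there.

Things in the scene. Friction and masses are not known exactly. Their poses are not given: they have to be found in the camera images.
- brick_a: loose whole clay brick, plain terracotta, 50 mm wide (its x) by 100 mm long (its y) by 40 mm high, about 0.4 kg, lying flat on the counter in the row nearest the robot. Origin: centre of its underside; z up. Grip it across its 50 mm width. The same row also holds a half brick (46 mm long) and a thin border strip (25 x 130 x 25 mm) of the same clay, which are not used.
- brick_b: loose whole clay brick, plain terracotta, 50 mm wide (its x) by 100 mm long (its y) by 40 mm high, about 0.4 kg, lying flat on the counter in the row nearest the robot. Origin: centre of its underside; z up. Grip it across its 50 mm width. Identical to the other whole brick.
- bed_left (a point): point on the first course's flat top, 55 mm above the counter, over the left mortar joint (left as the robot sees it), midway across. y along the course to the left, x across it, z up. The course: three such bricks end to end, 10 mm joints, fixed on a plywood board 90 x 360 x 15 mm. A brick laid here has its underside centre at this point, its length along y.
- bed_right (a point): point on the first course's flat top, 55 mm above the counter, over the right mortar joint (right as the robot sees it), midway across. y along the course to the left, x across it, z up. Used like the left one. The two points are 110 mm apart, which leaves a 10 mm gap between the laid bricks.
There are look-alikes about, which are no part of the job. What is shaped like the brick_a but purple or red is not meant.

How it is judged:
At the end, for the whole second after the job is handed in: One whole brick lies over each joint of the first course, in either order: centre within 15 mm along and 12 mm across the course, underside within 6 mm of its top, length within 10 degrees of the course's, level within about 6 degrees, at rest (((x of brick_a in the frame of bed_left between -0.012 and 0.012 m and y of brick_a in the frame of bed_left between -0.015 and 0.015 m and z of brick_a in the frame of bed_left between -0.006 and 0.006 m and angle between the y axis of brick_a and the y axis of bed_left, either way round below 0.175 rad and angle between each of brick_a, brick_b's own z axis and vertical below 0.1 rad and linear speed of each of brick_a, brick_b below 0.02 m/s and angular speed of each of brick_a, brick_b below 0.2 rad/s and x of brick_b in the frame of bed_right between -0.012 and 0.012 m and y of brick_b in the frame of bed_right between -0.015 and 0.015 m and z of brick_b in the frame of bed_right between -0.006 and 0.006 m and angle between the y axis of brick_b and the y axis of bed_right, either way round below 0.175 rad) or (x of brick_b in the frame of bed_left between -0.012 and 0.012 m and y of brick_b in the frame of bed_left between -0.015 and 0.015 m and z of brick_b in the frame of bed_left between -0.006 and 0.006 m and angle between the y axis of brick_b and the y axis of bed_left, either way round below 0.175 rad and angle between each of brick_b, brick_a's own z axis and vertical below 0.1 rad and linear speed of each of brick_b, brick_a below 0.02 m/s and angular speed of each of brick_b, brick_a below 0.2 rad/s and x of brick_a in the frame of bed_right between -0.012 and 0.012 m and y of brick_a in the frame of bed_right between -0.015 and 0.015 m and z of brick_a in the frame of bed_right between -0.006 and 0.006 m and angle between the y axis of brick_a and the y axis of bed_right, either way round below 0.175 rad))); the robot touches nothing.
It fails at once if a whole brick (the first listed) was dropped: it moved faster than 0.6 m/s while out of the fingers (a fall of about 20 mm) (linear speed of brick_a above 0.6 m/s and contact force between the fingers and brick_a below 0.1 N).
It fails at once if a whole brick (the second listed) was dropped: it moved faster than 0.6 m/s while out of the fingers (a fall of about 20 mm) (linear speed of brick_b above 0.6 m/s and contact force between the fingers and brick_b below 0.1 N).
It also fails if it takes over 54 s, if anything falls off the work surface, if the arm or the gripper's body presses on something with over 40 N, if the wrist force passes 120 N, or if a joint passes its speed limit or range.

### The arm

A 7-joint arm with a two-finger parallel gripper is mounted at the origin on the work surface. World frame = base frame: x ahead of the robot, y to its left, z up, the work surface at z = 0. Lengths are in m, angles in rad, forces in N, time in s.
With the tool pointing down it reaches from about 0.4 to 0.85 m from the base axis. Payload 10.4 kg.
Tool frame: the origin (TCP) lies midway between the tips of the shut fingers; the grasp point (between the pads) lies 19 mm behind it (r.tcp_to_grasp is the z of the grasp point in the tool frame, in m); z points along the fingers, x is the direction in which the jaws open and shut, and the axes are right-handed (so a half turn about z gives the same grasp; the last joint's range is limited). The gripper opens to 87 mm and grips with 3 to 60 N. Pads are 19 mm wide; open, the fingers measure 117 mm over their backs; the gripper's body (75 mm by 190 mm) begins 51 mm behind the grasp point.
Start: joints at [1.122, 0.332, -0.065, 1.46, 0.022, 1.35, -0.088], TCP at [0.258, -0.569, 0.223] pointing down, gripper open.
Joint ranges: [-2.6, 2.6], [-0.5, 2.12], [-1.47, 1.34], [0.16, 2.42], [-1.27, 4.41], [0.06, 2.06], [-2.6, 2.6]. Speed limits (rad/s): [2.22, 2.22, 2.79, 2.79, 3.14, 3.14, 3.14].

### API

Orientations are given as a unit quaternion [x, y, z, w].
In Python, from bench import r, camera, close_job gives the robot as it stands. The module is installed in compiled form; this text tells all that it offers.
- The arm moves only by the shell command python3 -m crank 'ROWS' [FORCE]. ROWS is JSON, a list of rows, each an object of numbers: "x", "y", "z": the shift along the tool's x, y, z scaled (see below); "ax", "ay", "az": the turn, a rotation vector about the tool's x, y, z scaled (see below); "claw": the closure, from -1 (fully open) to 1 (shut), so that 0 is half open. A call has exactly 5 rows; each row is the pose to reach, as a shift and turn from the pose commanded when the call began, along the tool's axes at that moment; what a row does not reach only later rows make up. The controller multiplies each number of a shift by 1 m and each number of a turn by 2 rad. A row lasts 1/12 s, in which the tool goes at most 41.7 mm and 7.16 degrees, less where a joint would pass 70% of its speed; a pose out of reach is approached as far as the arm can. A call with a number of a shift or a turn outside -1 to 1 is refused whole. A call with a gripper value outside its range is refused whole. The fingers move at their own pace and stop on an object; FORCE is the grip in N (left out, the last holds). Time passes only in rows, so rows that repeat a pose let the fingers close, or fill a call up. It gives the time, the measured TCP pose, the force and the opening at its end, in the units of the state.
- r.read_state(): the state, without advancing time (a new reading comes with each control period).
- camera(name): name is "side" or "top"; returns a dict with "color" (384x512x3 uint8, blue, green, red), "fx", "fy", "cx", "cy" (pixels), "eye" and "orientation" of the camera in the world. Camera axes: x right, y down, z forward; pixel columns grow to the right and rows downward; lengths in m; the calibration is good to about 2 mm. A picture is of the moment at which its call begins. There is no depth.
- close_job(): hands the job in, once; it reports no verdict.
The state is a dict: "time": time; "joint_positions": joint angles; "joint_vel": joint speeds; "joint_torque": joint torques, N m; "ee_pos": TCP position; "eef_rot": TCP orientation; "ft_force": force on the tool from outside, world axes, zero at the start; "torque": the same for the moment, N m; "width": finger opening in m.
Only numpy, scipy, OpenCV 4.12 (cv2) and the standard library are available. Lean on these libraries where they do the work, as an engineer would, in place of code of your own. Each camera call takes 0.05 s, during which the arm holds its last target. There are 200 camera calls.

## Working session

There is one attempt and no reset: what is moved stays moved. The work goes in short steps, Python scripts to look and compute and a shell command to move; the robot and the scene stay as the last step left them, time stands still between calls to the robot, and variables do not carry over. Pictures are saved under pics/ and viewed, about 8 in all and at most 12, crops included, and the job is handed in when it is done.

```bash
mkdir -p pics; cat > h.py <<'E'
import numpy as np, cv2
from scipy.spatial.transform import Rotation as R
from bench import r, camera, close_job
def snap(n,f):
    c=camera(n); cv2.imwrite('pics/'+f,c['color']); return c
def ray(c,u,v,z):
    Rm=R.from_quat(c['orientation']).as_matrix()
    d=Rm@np.array([(u-c['cx'])/c['fx'],(v-c['cy'])/c['fy'],1]); e=np.array(c['eye'])
    return e+d*(z-e[2])/d[2]
def proj(c,p):
    Rm=R.from_quat(c['orientation']).as_matrix()
    q=Rm.T@(np.array(p)-c['eye']); return c['fx']*q[0]/q[2]+c['cx'],c['fy']*q[1]/q[2]+c['cy']
E
python3 - <<'E'
from h import *
import pickle
s=r.read_state(); print({k:np.round(v,3) for k,v in s.items()}, r.tcp_to_grasp)
print(R.from_quat(s['eef_rot']).as_matrix().round(3))
for n in ('top','side'):
    c=snap(n,n+'0.png'); pickle.dump(c,open(n+'0.pkl','wb'))
    print(n,c['eye'],c['fx'],c['cx'],c['cy'],R.from_quat(c['orientation']).as_matrix().round(3).tolist())
E
```

```text
{'time': np.float64(0.0), 'joint_positions': array([ 1.122,  0.333, -0.065,  1.461,  0.022,  1.35 , -0.088]), 'joint_vel': array([ 0.001,  0.001,  0.002, -0.   , -0.   ,  0.   ,  0.001]), 'joint_torque': array([ 0.0000e+00, -6.2325e+01,  2.5000e-02, -3.8990e+01, -6.1000e-02,
        4.0000e-02,  0.0000e+00]), 'ee_pos': array([ 0.258, -0.569,  0.222]), 'eef_rot': array([ 0.841, -0.542, -0.001, -0.   ]), 'ft_force': array([ 0.573, -0.214, -0.232]), 'torque': array([0.003, 0.019, 0.037]), 'width': np.float64(0.087)} -0.0187
[[ 0.413 -0.911 -0.001]
 [-0.911 -0.413  0.001]
 [-0.001  0.    -1.   ]]
top [ 0.37319907 -0.00777493  0.95671387] 361.6220681773794 255.9454659772764 196.0576762814906 [[0.007, -0.996, 0.093], [-1.0, -0.007, -0.002], [0.003, -0.093, -0.996]]
side [0.01460661 0.63478907 0.56101178] 446.824558390193 247.4570583420386 192.7772810079945 [[-0.829, -0.317, 0.46], [-0.558, 0.44, -0.703], [0.021, -0.84, -0.542]]
```

View pics/top0.png

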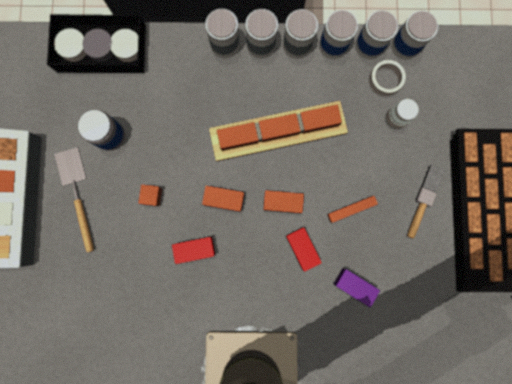

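View pics/side0.png

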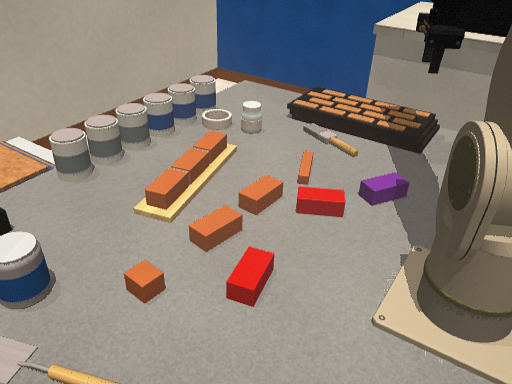

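The top view shows these candidates:
- Orange bricks at (223,198) and (284,202). These fit: plain terracotta, whole length, in the row.
- Half brick at (150,195) and strip at (353,209), which are not used.
- Red at (193,250) and (303,249), and purple at (357,287), which are look-alikes.

The course lies around (279,127). I'll confirm in an enlarged crop.

```bash
python3 - <<'E'
import cv2
a=cv2.imread('pics/top0.png')[95:225,195:355]
cv2.imwrite('pics/crop0.png',cv2.resize(a,None,fx=4.5,fy=4.5,interpolation=cv2.INTER_CUBIC))
E
```

```text
(no output)
```

View pics/crop0.png

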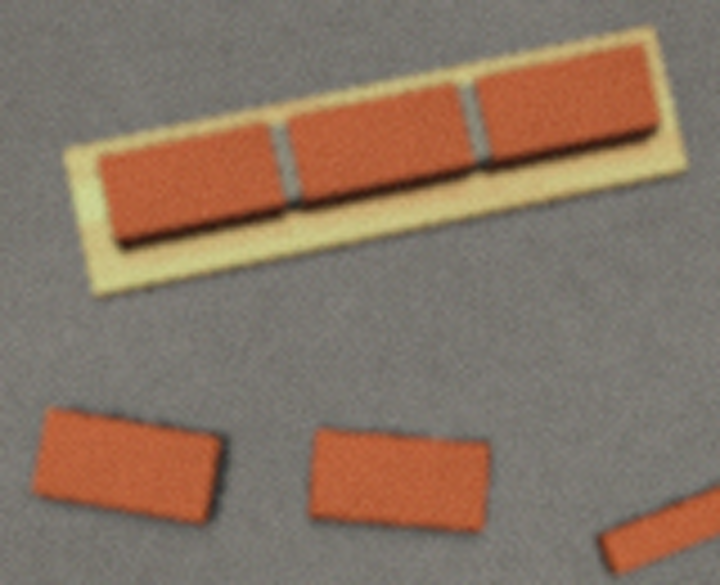

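The crop confirms two plain terracotta whole bricks, left (~(128,465) in the crop) and right (~(400,480)), below the course with its joints at ~(287,165) and ~(475,125). Next I'll measure.

```bash
cat >> h.py <<'E'
def rect(c,pts,z,s=1,o=(0,0)):
    p=np.array([ray(c,(u+.5)/s-.5+o[0],(v+.5)/s-.5+o[1],z)[:2] for u,v in pts])  # order TL,TR,BR,BL
    l=(p[0]+p[3]-p[1]-p[2])/2; w=(p[0]+p[1]-p[2]-p[3])/2
    return p.mean(0),np.linalg.norm(l),np.linalg.norm(w),np.degrees(np.arctan2(-l[0],l[1])) # yaw of brick x axis
def go(target,yaw):
    "tool-axes shift (target TCP) and az number (scaled by 2 rad) from the current state"
    s=r.read_state(); M=R.from_quat(s['eef_rot']).as_matrix()
    T=np.column_stack([[np.cos(np.radians(yaw)),np.sin(np.radians(yaw)),0],[np.sin(np.radians(yaw)),-np.cos(np.radians(yaw)),0],[0,0,-1]])
    rv=R.from_matrix(M.T@T).as_rotvec()
    print('shift',(M.T@(np.array(target)-s['ee_pos'])).round(4),'turn/2',(rv/2).round(4),'deg',np.degrees(rv).round(1),'t',s['time'])
E
python3 - <<'E'
from h import *
import pickle
t=pickle.load(open('top0.pkl','rb')); sd=pickle.load(open('side0.pkl','rb'))
Q=dict(course=([(98,157),(645,43),(658,130),(117,238)],.055,.320),L=([(48,408),(219,436),(207,522),(33,493)],.04,.1),Rt=([(315,430),(488,441),(482,530),(310,517)],.04,.1))
for k,(p,z,L) in Q.items():
    c,l,w,y=rect(t,p,z,4.5,(195,95)); print(k,c.round(4),round(l,4),round(w,4),round(y,2))
    yy=np.radians(y); ex=np.array([np.cos(yy),np.sin(yy)]); ey=np.array([-ex[1],ex[0]])
    if k=='course': print('bedL',c+.055*ey,'bedR',c-.055*ey)
    im=sd['color'] if k=='course' else im
    q=[proj(sd,[*(c+a*ex*.025+b*ey*L/2),z]) for a,b in((1,1),(1,-1),(-1,-1),(-1,1))]
    im=im.copy(); cv2.polylines(im,[np.round(np.array(q)*16).astype(np.int32)],True,(255,255,0),1,cv2.LINE_AA,4)
cv2.imwrite('pics/sidechk.png',cv2.resize(im[110:260,120:300],None,fx=4,fy=4,interpolation=cv2.INTER_CUBIC))
E
```

```text
course [ 0.637  -0.0677] 0.3155 0.0495 12.23
bedL [ 0.62532927 -0.01392174] bedR [ 0.64863415 -0.12142468]
L [0.4535 0.0746] 0.099 0.0491 -8.98
Rt [ 0.4462 -0.0792] 0.0977 0.05 -3.57
```

View pics/sidechk.png

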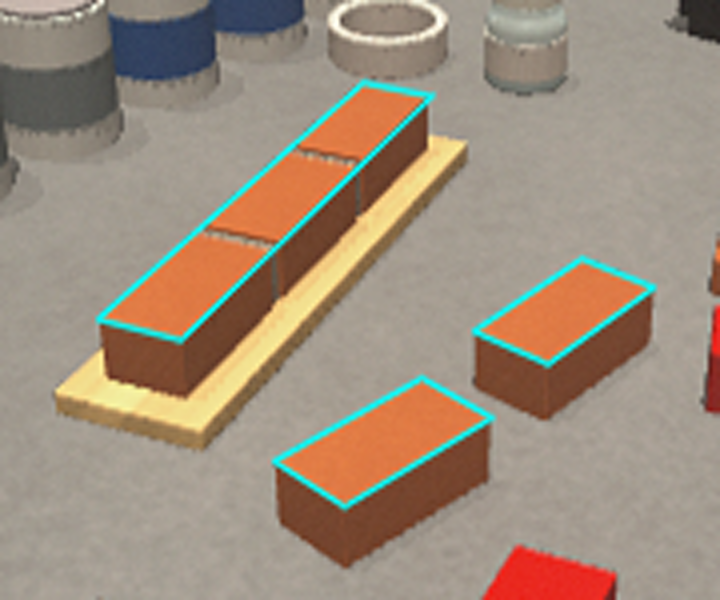

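The side-view overlay of the top-view rectangles fits all three objects to about 1 mm: left brick, right brick and course, corners at e.g. (345,507), (548,363) and (180,340). Now I'll start moving, with the right brick going to the right joint.

```bash
python3 - <<'E'
from h import *
go([.446,-.079,.15],-3.6)
E
```

```text
shift [-0.3684 -0.3736  0.0723] turn/2 [-3.000e-04  6.000e-04 -5.411e-01] deg [ -0.    0.1 -62. ] t 0.1
```

```bash
python3 -m crank '[{"x":-0.368,"y":-0.374,"z":0.072,"az":-0.541,"claw":-1},{"x":-0.368,"y":-0.374,"z":0.072,"az":-0.541,"claw":-1},{"x":-0.368,"y":-0.374,"z":0.072,"az":-0.541,"claw":-1},{"x":-0.368,"y":-0.374,"z":0.072,"az":-0.541,"claw":-1},{"x":-0.368,"y":-0.374,"z":0.072,"az":-0.541,"claw":-1}]' 40
python3 - <<'E'
from h import *
go([.446,-.079,.15],-3.6)
E
```

```text
shift [-0.3684 -0.3736  0.0723] turn/2 [-3.000e-04  6.000e-04 -5.411e-01] deg [ -0.    0.1 -62. ] t 0.1schema error: expected keys x, y, z, ax, ay, az, claw
```

```bash
python3 -m crank '[{"x":-0.368,"y":-0.374,"z":0.072,"ax":0,"ay":0,"az":-0.541,"claw":-1},{"x":-0.368,"y":-0.374,"z":0.072,"ax":0,"ay":0,"az":-0.541,"claw":-1},{"x":-0.368,"y":-0.374,"z":0.072,"ax":0,"ay":0,"az":-0.541,"claw":-1},{"x":-0.368,"y":-0.374,"z":0.072,"ax":0,"ay":0,"az":-0.541,"claw":-1},{"x":-0.368,"y":-0.374,"z":0.072,"ax":0,"ay":0,"az":-0.541,"claw":-1}]' 40
python3 - <<'E'
from h import *
go([.446,-.079,.15],-3.6)
E
```

```text
time: 0.52
ee_pos: [0.3325, -0.3746, 0.1936]
eef_rot: [0.967, -0.254, -0.0, 0.0]
ft_force: [1.6, -0.5, 0.4]
width: 0.0872
shift [-0.0464 -0.3132  0.0436] turn/2 [ 1.000e-04  2.000e-04 -2.255e-01] deg [  0.    0.  -25.8] t 0.5167
```

```bash
python3 -m crank '[{"x":-0.046,"y":-0.313,"z":0.044,"ax":0,"ay":0,"az":-0.225,"claw":-1},{"x":-0.046,"y":-0.313,"z":0.044,"ax":0,"ay":0,"az":-0.225,"claw":-1},{"x":-0.046,"y":-0.313,"z":0.044,"ax":0,"ay":0,"az":-0.225,"claw":-1},{"x":-0.046,"y":-0.313,"z":0.044,"ax":0,"ay":0,"az":-0.225,"claw":-1},{"x":-0.046,"y":-0.313,"z":0.044,"ax":0,"ay":0,"az":-0.225,"claw":-1}]'
python3 - <<'E'
from h import *
go([.446,-.079,.15],-3.6)
E
```

```text
time: 0.93
ee_pos: [0.4078, -0.1826, 0.1652]
eef_rot: [0.999, -0.032, -0.0, 0.0]
ft_force: [1.5, 0.1, -0.0]
width: 0.0872
shift [ 0.0314 -0.1059  0.0151] turn/2 [ 0.0002  0.0001 -0.0011] deg [ 0.   0.  -0.1] t 0.9333
```

```bash
python3 -m crank '[{"x":0.031,"y":-0.106,"z":0.04,"ax":0,"ay":0,"az":0,"claw":-1},{"x":0.031,"y":-0.106,"z":0.04,"ax":0,"ay":0,"az":0,"claw":-1},{"x":0.031,"y":-0.106,"z":0.04,"ax":0,"ay":0,"az":0,"claw":-1},{"x":0.031,"y":-0.106,"z":0.04,"ax":0,"ay":0,"az":0,"claw":-1},{"x":0.031,"y":-0.106,"z":0.04,"ax":0,"ay":0,"az":0,"claw":-1}]'
python3 - <<'E'
from h import *
go([.446,-.079,.006],-3.6)
E
```

```text
time: 1.35
ee_pos: [0.4459, -0.0791, 0.1248]
eef_rot: [0.999, -0.033, -0.001, -0.0]
ft_force: [-0.0, -0.6, 0.5]
width: 0.087
shift [0.0003 0.     0.1188] turn/2 [-0.0003  0.0008 -0.0016] deg [-0.   0.1 -0.2] t 1.35
```

On target above the right brick; descending in one call, slowing at the end.

```bash
python3 -m crank '[{"x":0,"y":0,"z":0.03,"ax":0,"ay":0,"az":0,"claw":-1},{"x":0,"y":0,"z":0.06,"ax":0,"ay":0,"az":0,"claw":-1},{"x":0,"y":0,"z":0.09,"ax":0,"ay":0,"az":0,"claw":-1},{"x":0,"y":0,"z":0.11,"ax":0,"ay":0,"az":0,"claw":-1},{"x":0,"y":0,"z":0.118,"ax":0,"ay":0,"az":0,"claw":-1}]'
python3 -m crank '[{"x":0,"y":0,"z":0,"ax":0,"ay":0,"az":0,"claw":0.1},{"x":0,"y":0,"z":0,"ax":0,"ay":0,"az":0,"claw":0.4},{"x":0,"y":0,"z":0,"ax":0,"ay":0,"az":0,"claw":1},{"x":0,"y":0,"z":0,"ax":0,"ay":0,"az":0,"claw":1},{"x":0,"y":0,"z":0,"ax":0,"ay":0,"az":0,"claw":1}]' 40
python3 -m crank '[{"x":0,"y":0,"z":0,"ax":0,"ay":0,"az":0,"claw":1},{"x":0,"y":0,"z":0,"ax":0,"ay":0,"az":0,"claw":1},{"x":0,"y":0,"z":0,"ax":0,"ay":0,"az":0,"claw":1},{"x":0,"y":0,"z":0,"ax":0,"ay":0,"az":0,"claw":1},{"x":0,"y":0,"z":0,"ax":0,"ay":0,"az":0,"claw":1}]' 40
```

```text
time: 1.77
ee_pos: [0.444, -0.082, 0.005]
eef_rot: [0.999, -0.036, -0.002, -0.0]
ft_force: [-1.2, -0.1, -0.4]
width: 0.0868
time: 2.18
ee_pos: [0.4469, -0.0813, 0.0086]
eef_rot: [0.999, -0.035, 0.001, 0.0]
ft_force: [0.3, -0.4, 0.0]
width: 0.0615
time: 2.6
ee_pos: [0.4466, -0.0811, 0.0081]
eef_rot: [0.999, -0.035, 0.0, 0.0]
ft_force: [-1.5, -1.1, 6.5]
width: 0.0497
```

```bash
python3 -m crank '[{"x":0,"y":0,"z":-0.01,"ax":0,"ay":0,"az":0,"claw":1},{"x":0,"y":0,"z":-0.03,"ax":0,"ay":0,"az":0,"claw":1},{"x":0,"y":0,"z":-0.06,"ax":0,"ay":0,"az":0,"claw":1},{"x":0,"y":0,"z":-0.09,"ax":0,"ay":0,"az":0,"claw":1},{"x":0,"y":0,"z":-0.11,"ax":0,"ay":0,"az":0,"claw":1}]'
python3 - <<'E'
from h import *
print(r.read_state()['width'])
go([.6485,-.1235,.12],12.2)
E
```

```text
time: 3.02
ee_pos: [0.4464, -0.0806, 0.1203]
eef_rot: [0.999, -0.035, 0.001, 0.0]
ft_force: [0.5, 0.0, -3.4]
width: 0.0496
0.04962565397547122
shift [0.2046 0.0288 0.0006] turn/2 [ 1.000e-04 -7.000e-04 -1.411e-01] deg [  0.   -0.1 -16.2] t 3.0167
```

```bash
python3 -m crank '[{"x":0.025,"y":0.004,"z":0,"ax":0,"ay":0,"az":-0.02,"claw":1},{"x":0.05,"y":0.008,"z":0,"ax":0,"ay":0,"az":-0.04,"claw":1},{"x":0.075,"y":0.012,"z":0,"ax":0,"ay":0,"az":-0.06,"claw":1},{"x":0.1,"y":0.015,"z":0,"ax":0,"ay":0,"az":-0.08,"claw":1},{"x":0.125,"y":0.018,"z":0,"ax":0,"ay":0,"az":-0.1,"claw":1}]'
python3 - <<'E'
from h import *
go([.6485,-.1235,.12],12.2)
E
```

```text
time: 3.43
ee_pos: [0.5701, -0.108, 0.1176]
eef_rot: [0.998, 0.066, -0.001, -0.0]
ft_force: [1.3, -0.4, -2.9]
width: 0.0495
shift [ 0.0757  0.0256 -0.0025] turn/2 [-0.0002  0.0005 -0.0406] deg [-0.   0.1 -4.7] t 3.4333
```

```bash
python3 -m crank '[{"x":0.025,"y":0.008,"z":0,"ax":0,"ay":0,"az":-0.02,"claw":1},{"x":0.05,"y":0.016,"z":0,"ax":0,"ay":0,"az":-0.04,"claw":1},{"x":0.075,"y":0.025,"z":0,"ax":0,"ay":0,"az":-0.04,"claw":1},{"x":0.075,"y":0.025,"z":0,"ax":0,"ay":0,"az":-0.04,"claw":1},{"x":0.075,"y":0.025,"z":0,"ax":0,"ay":0,"az":-0.04,"claw":1}]'
python3 - <<'E'
from h import *
import pickle
go([.6485,-.1235,.08],12.2)
for n in('top','side'): pickle.dump(snap(n,n+'1.png'),open(n+'1.pkl','wb'))
s=r.read_state(); print(s['ee_pos'],s['width'])
go([.6485,-.1235,.08],12.2)
a=cv2.imread('pics/top1.png')[80:225,195:355]; b=cv2.imread('pics/side1.png')[60:260,100:320]
cv2.imwrite('pics/c1.png',np.hstack([cv2.resize(a,(400,363)),cv2.resize(b,(400,363))]))
E
```

```text
time: 3.85
ee_pos: [0.6472, -0.1225, 0.1168]
eef_rot: [0.994, 0.105, -0.001, -0.001]
ft_force: [-1.3, 0.6, -3.3]
width: 0.0498
shift [0.0011 0.0013 0.0368] turn/2 [-0.0008  0.0007 -0.0014] deg [-0.1  0.1 -0.2] t 3.85
[ 0.64628436 -0.12232959  0.11730296] 0.049491249854086955
shift [0.002  0.0016 0.0373] turn/2 [-0.0004  0.0006 -0.0013] deg [-0.   0.1 -0.1] t 3.95
```

View pics/c1.png

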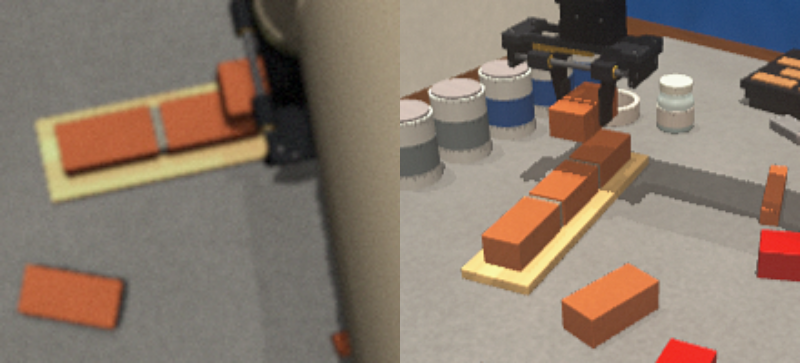

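The brick hangs level in the fingers over the right joint (side crop ~(575,120)). The left brick is untouched. Lowering.

```bash
python3 -m crank '[{"x":0.001,"y":0.001,"z":0.012,"ax":0,"ay":0,"az":0,"claw":1},{"x":0.002,"y":0.0015,"z":0.025,"ax":0,"ay":0,"az":0,"claw":1},{"x":0.002,"y":0.0015,"z":0.037,"ax":0,"ay":0,"az":0,"claw":1},{"x":0.002,"y":0.0015,"z":0.044,"ax":0,"ay":0,"az":0,"claw":1},{"x":0.002,"y":0.0015,"z":0.046,"ax":0,"ay":0,"az":0,"claw":1}]'
python3 -m crank '[{"x":0,"y":0,"z":0,"ax":0,"ay":0,"az":0,"claw":1},{"x":0,"y":0,"z":0,"ax":0,"ay":0,"az":0,"claw":1},{"x":0,"y":0,"z":0,"ax":0,"ay":0,"az":0,"claw":1},{"x":0,"y":0,"z":0.001,"ax":0,"ay":0,"az":0,"claw":1},{"x":0,"y":0,"z":0.002,"ax":0,"ay":0,"az":0,"claw":1}]'
python3 - <<'E'
from h import *
go([.6485,-.1235,.063],12.2)
E
```

```text
time: 4.37
ee_pos: [0.6479, -0.1237, 0.069]
eef_rot: [0.994, 0.105, -0.002, -0.0]
ft_force: [-0.3, 0.2, -3.6]
width: 0.0496
time: 4.78
ee_pos: [0.6498, -0.1238, 0.0701]
eef_rot: [0.994, 0.105, 0.0, 0.0]
ft_force: [0.6, 1.7, -4.1]
width: 0.0501
shift [-0.0012 -0.0006  0.0071] turn/2 [ 0.0002 -0.0005 -0.0015] deg [ 0.  -0.1 -0.2] t 4.7833
```

```bash
python3 -m crank '[{"x":0,"y":0,"z":0.001,"ax":0,"ay":0,"az":0,"claw":1},{"x":0,"y":0,"z":0.002,"ax":0,"ay":0,"az":0,"claw":1},{"x":0,"y":0,"z":0.003,"ax":0,"ay":0,"az":0,"claw":1},{"x":0,"y":0,"z":0.004,"ax":0,"ay":0,"az":0,"claw":1},{"x":0,"y":0,"z":0.004,"ax":0,"ay":0,"az":0,"claw":1}]'
python3 -m crank '[{"x":0,"y":0,"z":0.001,"ax":0,"ay":0,"az":0,"claw":1},{"x":0,"y":0,"z":0.002,"ax":0,"ay":0,"az":0,"claw":1},{"x":0,"y":0,"z":0.002,"ax":0,"ay":0,"az":0,"claw":1},{"x":0,"y":0,"z":0.002,"ax":0,"ay":0,"az":0,"claw":1},{"x":0,"y":0,"z":0.002,"ax":0,"ay":0,"az":0,"claw":1}]'
python3 - <<'E'
from h import *
go([.6485,-.1235,.063],12.2)
E
```

```text
time: 5.2
ee_pos: [0.6493, -0.1238, 0.0652]
eef_rot: [0.994, 0.105, -0.0, -0.0]
ft_force: [0.0, -0.4, -3.3]
width: 0.0501
time: 5.62
ee_pos: [0.6494, -0.1238, 0.0635]
eef_rot: [0.994, 0.105, -0.0, 0.0]
ft_force: [0.3, -0.6, -2.8]
width: 0.0502
shift [-0.0008 -0.0004  0.0005] turn/2 [ 0.      0.     -0.0015] deg [ 0.   0.  -0.2] t 5.6167
```

```bash
python3 -m crank '[{"x":0,"y":0,"z":0.0005,"ax":0,"ay":0,"az":0,"claw":1},{"x":0,"y":0,"z":0.001,"ax":0,"ay":0,"az":0,"claw":1},{"x":0,"y":0,"z":0.0015,"ax":0,"ay":0,"az":0,"claw":1},{"x":0,"y":0,"z":0.0015,"ax":0,"ay":0,"az":0,"claw":1},{"x":0,"y":0,"z":0.0015,"ax":0,"ay":0,"az":0,"claw":1}]'
```

```text
time: 6.03
ee_pos: [0.6495, -0.1238, 0.0632]
eef_rot: [0.994, 0.105, 0.0, 0.0]
ft_force: [-5.6, 0.1, 6.2]
width: 0.0496
```

Contact (+6 N upward at z = 0.063, as expected). Release and rise.

```bash
python3 -m crank '[{"x":0,"y":0,"z":0,"ax":0,"ay":0,"az":0,"claw":-0.2},{"x":0,"y":0,"z":0,"ax":0,"ay":0,"az":0,"claw":-0.4},{"x":0,"y":0,"z":0,"ax":0,"ay":0,"az":0,"claw":-0.7},{"x":0,"y":0,"z":0,"ax":0,"ay":0,"az":0,"claw":-1},{"x":0,"y":0,"z":0,"ax":0,"ay":0,"az":0,"claw":-1}]'
python3 -m crank '[{"x":0,"y":0,"z":0,"ax":0,"ay":0,"az":0,"claw":-1},{"x":0,"y":0,"z":-0.015,"ax":0,"ay":0,"az":0,"claw":-1},{"x":0,"y":0,"z":-0.045,"ax":0,"ay":0,"az":0,"claw":-1},{"x":0,"y":0,"z":-0.08,"ax":0,"ay":0,"az":0,"claw":-1},{"x":0,"y":0,"z":-0.11,"ax":0,"ay":0,"az":0,"claw":-1}]'
python3 - <<'E'
from h import *
go([.4535,.0746,.125],-9)
E
```

```text
time: 6.45
ee_pos: [0.6495, -0.1237, 0.062]
eef_rot: [0.994, 0.105, 0.0, 0.0]
ft_force: [0.7, 0.2, -0.4]
width: 0.0712
time: 6.87
ee_pos: [0.6496, -0.1235, 0.1752]
eef_rot: [0.994, 0.105, 0.001, 0.0]
ft_force: [0.6, -0.9, -0.6]
width: 0.0868
shift [-0.1504 -0.2347  0.05  ] turn/2 [-0.     -0.0006  0.1837] deg [-0.  -0.1 21. ] t 6.8667
```

```bash
python3 -m crank '[{"x":-0.021,"y":-0.033,"z":0.003,"ax":0,"ay":0,"az":0.025,"claw":-1},{"x":-0.042,"y":-0.066,"z":0.006,"ax":0,"ay":0,"az":0.05,"claw":-1},{"x":-0.063,"y":-0.099,"z":0.009,"ax":0,"ay":0,"az":0.077,"claw":-1},{"x":-0.084,"y":-0.131,"z":0.012,"ax":0,"ay":0,"az":0.103,"claw":-1},{"x":-0.105,"y":-0.164,"z":0.015,"ax":0,"ay":0,"az":0.128,"claw":-1}]'
python3 - <<'E'
from h import *
go([.4535,.0746,.125],-9)
E
```

```text
time: 7.28
ee_pos: [0.5113, 0.0158, 0.1579]
eef_rot: [1.0, -0.024, 0.001, 0.0]
ft_force: [0.8, 0.3, 0.4]
width: 0.087
shift [-0.0607 -0.0559  0.0328] turn/2 [ 0.0003 -0.0006  0.0541] deg [ 0.  -0.1  6.2] t 7.2833
```

```bash
python3 -m crank '[{"x":-0.025,"y":-0.023,"z":0.015,"ax":0,"ay":0,"az":0.025,"claw":-1},{"x":-0.05,"y":-0.045,"z":0.028,"ax":0,"ay":0,"az":0.05,"claw":-1},{"x":-0.061,"y":-0.056,"z":0.033,"ax":0,"ay":0,"az":0.054,"claw":-1},{"x":-0.061,"y":-0.056,"z":0.033,"ax":0,"ay":0,"az":0.054,"claw":-1},{"x":-0.061,"y":-0.056,"z":0.033,"ax":0,"ay":0,"az":0.054,"claw":-1}]'
python3 - <<'E'
from h import *
go([.4535,.0746,.008],-9)
E
```

```text
time: 7.7
ee_pos: [0.4543, 0.0739, 0.1251]
eef_rot: [0.997, -0.076, 0.001, 0.0]
ft_force: [-0.1, 0.2, 0.2]
width: 0.0869
shift [-0.0011 -0.0007  0.1171] turn/2 [ 0.0004 -0.0008  0.0025] deg [ 0.  -0.1  0.3] t 7.7
```

```bash
python3 -m crank '[{"x":0,"y":0,"z":0.03,"ax":0,"ay":0,"az":0.002,"claw":-1},{"x":-0.001,"y":-0.001,"z":0.06,"ax":0,"ay":0,"az":0.002,"claw":-1},{"x":-0.001,"y":-0.001,"z":0.09,"ax":0,"ay":0,"az":0.002,"claw":-1},{"x":-0.001,"y":-0.001,"z":0.11,"ax":0,"ay":0,"az":0.002,"claw":-1},{"x":-0.001,"y":-0.001,"z":0.117,"ax":0,"ay":0,"az":0.002,"claw":-1}]'
python3 -m crank '[{"x":0,"y":0,"z":0,"ax":0,"ay":0,"az":0,"claw":0.1},{"x":0,"y":0,"z":0,"ax":0,"ay":0,"az":0,"claw":0.4},{"x":0,"y":0,"z":0,"ax":0,"ay":0,"az":0,"claw":1},{"x":0,"y":0,"z":0,"ax":0,"ay":0,"az":0,"claw":1},{"x":0,"y":0,"z":0,"ax":0,"ay":0,"az":0,"claw":1}]' 40
python3 -m crank '[{"x":0,"y":0,"z":0,"ax":0,"ay":0,"az":0,"claw":1},{"x":0,"y":0,"z":0,"ax":0,"ay":0,"az":0,"claw":1},{"x":0,"y":0,"z":0,"ax":0,"ay":0,"az":0,"claw":1},{"x":0,"y":0,"z":0,"ax":0,"ay":0,"az":0,"claw":1},{"x":0,"y":0,"z":0,"ax":0,"ay":0,"az":0,"claw":1}]' 40
```

```text
time: 8.12
ee_pos: [0.4528, 0.0735, 0.0049]
eef_rot: [0.997, -0.08, -0.002, 0.0]
ft_force: [0.3, -0.3, 0.0]
width: 0.0869
time: 8.53
ee_pos: [0.4543, 0.0745, 0.0081]
eef_rot: [0.997, -0.079, 0.001, 0.0]
ft_force: [-0.3, 1.0, -0.6]
width: 0.0616
time: 8.95
ee_pos: [0.4538, 0.0745, 0.0076]
eef_rot: [0.997, -0.079, 0.0, 0.0]
ft_force: [-0.7, -0.5, 6.5]
width: 0.0501
```

```bash
python3 -m crank '[{"x":0,"y":0,"z":-0.01,"ax":0,"ay":0,"az":0,"claw":1},{"x":0,"y":0,"z":-0.03,"ax":0,"ay":0,"az":0,"claw":1},{"x":0,"y":0,"z":-0.06,"ax":0,"ay":0,"az":0,"claw":1},{"x":0,"y":0,"z":-0.09,"ax":0,"ay":0,"az":0,"claw":1},{"x":0,"y":0,"z":-0.12,"ax":0,"ay":0,"az":0,"claw":1}]'
python3 - <<'E'
from h import *
go([.6253,-.0139,.13],12.2)
E
```

```text
time: 9.37
ee_pos: [0.4524, 0.0749, 0.1284]
eef_rot: [0.997, -0.079, -0.001, -0.0]
ft_force: [0.7, -0.0, -3.5]
width: 0.0498
shift [ 0.1847  0.0606 -0.0019] turn/2 [-0.0002  0.0007 -0.1851] deg [ -0.    0.1 -21.2] t 9.3667
```

```bash
python3 -m crank '[{"x":0.022,"y":0.008,"z":0,"ax":0,"ay":0,"az":-0.023,"claw":1},{"x":0.045,"y":0.015,"z":0,"ax":0,"ay":0,"az":-0.046,"claw":1},{"x":0.068,"y":0.022,"z":0,"ax":0,"ay":0,"az":-0.069,"claw":1},{"x":0.091,"y":0.03,"z":0,"ax":0,"ay":0,"az":-0.092,"claw":1},{"x":0.114,"y":0.038,"z":0,"ax":0,"ay":0,"az":-0.115,"claw":1}]'
python3 - <<'E'
from h import *
go([.6253,-.0139,.13],12.2)
E
```

```text
time: 9.78
ee_pos: [0.5603, 0.0186, 0.1271]
eef_rot: [0.999, 0.037, -0.0, -0.0]
ft_force: [0.7, 0.6, -2.4]
width: 0.0499
shift [ 0.0624  0.0372 -0.0029] turn/2 [-0.0001  0.0005 -0.0692] deg [-0.   0.1 -7.9] t 9.7833
```

```bash
python3 -m crank '[{"x":0.022,"y":0.013,"z":0,"ax":0,"ay":0,"az":-0.025,"claw":1},{"x":0.044,"y":0.026,"z":0,"ax":0,"ay":0,"az":-0.05,"claw":1},{"x":0.062,"y":0.037,"z":0,"ax":0,"ay":0,"az":-0.069,"claw":1},{"x":0.062,"y":0.037,"z":0,"ax":0,"ay":0,"az":-0.069,"claw":1},{"x":0.062,"y":0.037,"z":0,"ax":0,"ay":0,"az":-0.069,"claw":1}]'
python3 - <<'E'
from h import *
import pickle
c=snap('side','side2.png'); pickle.dump(c,open('side2.pkl','wb'))
go([.6253,-.0139,.063],12.2)
cv2.imwrite('pics/c2.png',cv2.resize(c['color'][60:230,110:320],None,fx=3.4,fy=3.4,interpolation=cv2.INTER_CUBIC))
E
```

```text
time: 10.2
ee_pos: [0.6243, -0.0138, 0.1265]
eef_rot: [0.995, 0.104, -0.001, -0.001]
ft_force: [-0.8, 0.5, -3.4]
width: 0.05
shift [0.0014 0.0013 0.0637] turn/2 [-0.0006  0.0007 -0.0016] deg [-0.1  0.1 -0.2] t 10.25
```

View pics/c2.png

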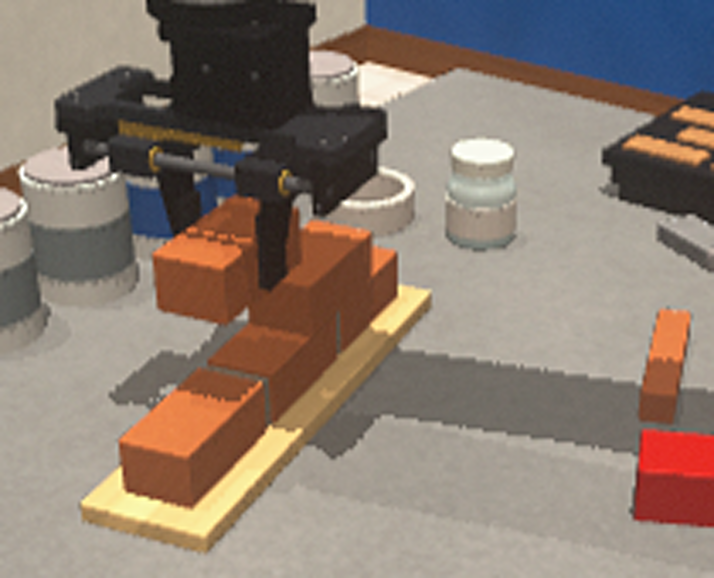

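The first brick lies flat over the right joint (crop ~(330,270)). The second hangs level over the left joint (~(205,275)). Lowering.

```bash
python3 -m crank '[{"x":0.001,"y":0.001,"z":0.015,"ax":0,"ay":0,"az":0,"claw":1},{"x":0.001,"y":0.001,"z":0.03,"ax":0,"ay":0,"az":0,"claw":1},{"x":0.001,"y":0.001,"z":0.042,"ax":0,"ay":0,"az":0,"claw":1},{"x":0.001,"y":0.001,"z":0.05,"ax":0,"ay":0,"az":0,"claw":1},{"x":0.001,"y":0.001,"z":0.054,"ax":0,"ay":0,"az":0,"claw":1}]'
python3 -m crank '[{"x":0,"y":0,"z":0,"ax":0,"ay":0,"az":0,"claw":1},{"x":0,"y":0,"z":0,"ax":0,"ay":0,"az":0,"claw":1},{"x":0,"y":0,"z":0.001,"ax":0,"ay":0,"az":0,"claw":1},{"x":0,"y":0,"z":0.002,"ax":0,"ay":0,"az":0,"claw":1},{"x":0,"y":0,"z":0.003,"ax":0,"ay":0,"az":0,"claw":1}]'
python3 - <<'E'
from h import *
go([.6253,-.0139,.063],12.2)
E
```

```text
time: 10.67
ee_pos: [0.6246, -0.0137, 0.0719]
eef_rot: [0.994, 0.105, -0.001, -0.0]
ft_force: [-0.3, -0.0, -4.2]
width: 0.0494
time: 11.08
ee_pos: [0.6259, -0.0141, 0.0705]
eef_rot: [0.994, 0.105, 0.0, 0.0]
ft_force: [1.0, 0.4, -3.2]
width: 0.0493
shift [-0.0006 -0.0003  0.0075] turn/2 [ 0.0002 -0.0004 -0.0015] deg [ 0.  -0.  -0.2] t 11.0833
```

```bash
python3 -m crank '[{"x":0,"y":0,"z":0.001,"ax":0,"ay":0,"az":0,"claw":1},{"x":0,"y":0,"z":0.002,"ax":0,"ay":0,"az":0,"claw":1},{"x":0,"y":0,"z":0.003,"ax":0,"ay":0,"az":0,"claw":1},{"x":0,"y":0,"z":0.004,"ax":0,"ay":0,"az":0,"claw":1},{"x":0,"y":0,"z":0.005,"ax":0,"ay":0,"az":0,"claw":1}]'
python3 -m crank '[{"x":0,"y":0,"z":0.0005,"ax":0,"ay":0,"az":0,"claw":1},{"x":0,"y":0,"z":0.001,"ax":0,"ay":0,"az":0,"claw":1},{"x":0,"y":0,"z":0.0015,"ax":0,"ay":0,"az":0,"claw":1},{"x":0,"y":0,"z":0.0015,"ax":0,"ay":0,"az":0,"claw":1},{"x":0,"y":0,"z":0.0015,"ax":0,"ay":0,"az":0,"claw":1}]'
```

```text
time: 11.5
ee_pos: [0.6256, -0.014, 0.0649]
eef_rot: [0.994, 0.105, -0.0, 0.0]
ft_force: [-0.7, -0.2, -4.5]
width: 0.05
time: 11.92
ee_pos: [0.6257, -0.0141, 0.0636]
eef_rot: [0.994, 0.105, 0.0, 0.0]
ft_force: [-0.2, -0.6, -3.6]
width: 0.0497
```

```bash
python3 -m crank '[{"x":0,"y":0,"z":0.0005,"ax":0,"ay":0,"az":0,"claw":1},{"x":0,"y":0,"z":0.001,"ax":0,"ay":0,"az":0,"claw":1},{"x":0,"y":0,"z":0.0015,"ax":0,"ay":0,"az":0,"claw":1},{"x":0,"y":0,"z":0.0015,"ax":0,"ay":0,"az":0,"claw":1},{"x":0,"y":0,"z":0.0015,"ax":0,"ay":0,"az":0,"claw":1}]'
```

```text
time: 12.33
ee_pos: [0.6257, -0.0141, 0.0627]
eef_rot: [0.994, 0.105, 0.0, 0.0]
ft_force: [-4.8, -1.1, 6.1]
width: 0.0495
```

Contact again (+6 N). Release, rise, then back off toward the robot's left to clear the view.

```bash
python3 -m crank '[{"x":0,"y":0,"z":0,"ax":0,"ay":0,"az":0,"claw":-0.2},{"x":0,"y":0,"z":0,"ax":0,"ay":0,"az":0,"claw":-0.4},{"x":0,"y":0,"z":0,"ax":0,"ay":0,"az":0,"claw":-0.7},{"x":0,"y":0,"z":0,"ax":0,"ay":0,"az":0,"claw":-1},{"x":0,"y":0,"z":0,"ax":0,"ay":0,"az":0,"claw":-1}]'
python3 -m crank '[{"x":0,"y":0,"z":0,"ax":0,"ay":0,"az":0,"claw":-1},{"x":0,"y":0,"z":-0.015,"ax":0,"ay":0,"az":0,"claw":-1},{"x":0,"y":0,"z":-0.05,"ax":0,"ay":0,"az":0,"claw":-1},{"x":0,"y":0,"z":-0.09,"ax":0,"ay":0,"az":0,"claw":-1},{"x":0,"y":0,"z":-0.13,"ax":0,"ay":0,"az":0,"claw":-1}]'
python3 -m crank '[{"x":-0.03,"y":0.02,"z":-0.02,"ax":0,"ay":0,"az":0,"claw":-1},{"x":-0.06,"y":0.04,"z":-0.02,"ax":0,"ay":0,"az":0,"claw":-1},{"x":-0.09,"y":0.06,"z":-0.02,"ax":0,"ay":0,"az":0,"claw":-1},{"x":-0.12,"y":0.08,"z":-0.02,"ax":0,"ay":0,"az":0,"claw":-1},{"x":-0.15,"y":0.1,"z":-0.02,"ax":0,"ay":0,"az":0,"claw":-1}]'
python3 -m crank '[{"x":-0.02,"y":0.035,"z":0,"ax":0,"ay":0,"az":0.03,"claw":-1},{"x":-0.03,"y":0.07,"z":0,"ax":0,"ay":0,"az":0.06,"claw":-1},{"x":-0.04,"y":0.105,"z":0,"ax":0,"ay":0,"az":0.09,"claw":-1},{"x":-0.04,"y":0.14,"z":0,"ax":0,"ay":0,"az":0.12,"claw":-1},{"x":-0.04,"y":0.17,"z":0,"ax":0,"ay":0,"az":0.15,"claw":-1}]'
```

```text
time: 12.75
ee_pos: [0.6257, -0.014, 0.062]
eef_rot: [0.994, 0.105, 0.0, -0.0]
ft_force: [0.5, 0.3, -0.3]
width: 0.0706
time: 13.17
ee_pos: [0.625, -0.014, 0.1931]
eef_rot: [0.994, 0.105, -0.001, -0.0]
ft_force: [2.1, -0.3, -0.3]
width: 0.0867
time: 13.58
ee_pos: [0.4985, -0.1441, 0.2122]
eef_rot: [0.994, 0.105, 0.0, 0.0]
ft_force: [0.5, -0.6, -0.0]
width: 0.087
time: 14.0
ee_pos: [0.4953, -0.3208, 0.2122]
eef_rot: [0.999, -0.048, 0.0, 0.001]
ft_force: [0.7, 0.3, 0.5]
width: 0.0872
```

```bash
python3 - <<'E'
from h import *
import pickle
t=snap('top','top3.png'); s=snap('side','side3.png')
pickle.dump(t,open('top3.pkl','wb'));pickle.dump(s,open('side3.pkl','wb'))
a=t['color'][85:175,195:355]; 
cv2.imwrite('pics/c3.png',cv2.resize(a,None,fx=4.5,fy=4.5,interpolation=cv2.INTER_CUBIC))
b=s['color'][110:230,120:260]
im=s['color'].copy()
for c in((.6253,-.0139),(.6485,-.1215)):
    ex=np.array([np.cos(.213),np.sin(.213)]);ey=np.array([-ex[1],ex[0]])
    q=[proj(s,[*(np.array(c)+i*ex*.025+j*ey*.05),.095]) for i,j in((1,1),(1,-1),(-1,-1),(-1,1))]
    cv2.polylines(im,[np.round(np.array(q)*16).astype(np.int32)],True,(255,255,0),1,cv2.LINE_AA,4)
cv2.imwrite('pics/s3.png',cv2.resize(im[110:230,120:260],None,fx=5,fy=5,interpolation=cv2.INTER_CUBIC))
print(r.read_state()['time'])
E
```

```text
14.1
```

View pics/c3.png

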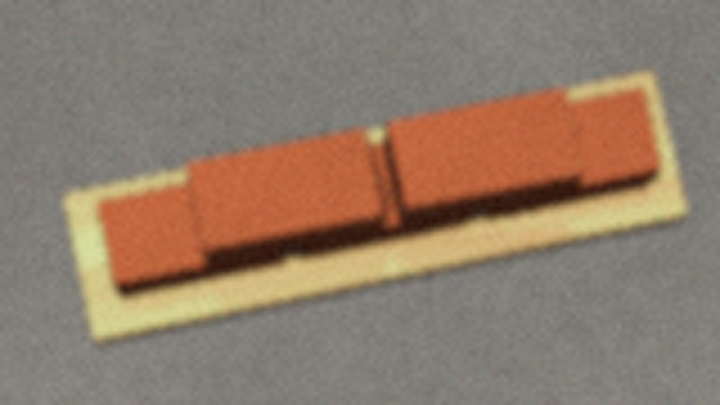

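View pics/s3.png

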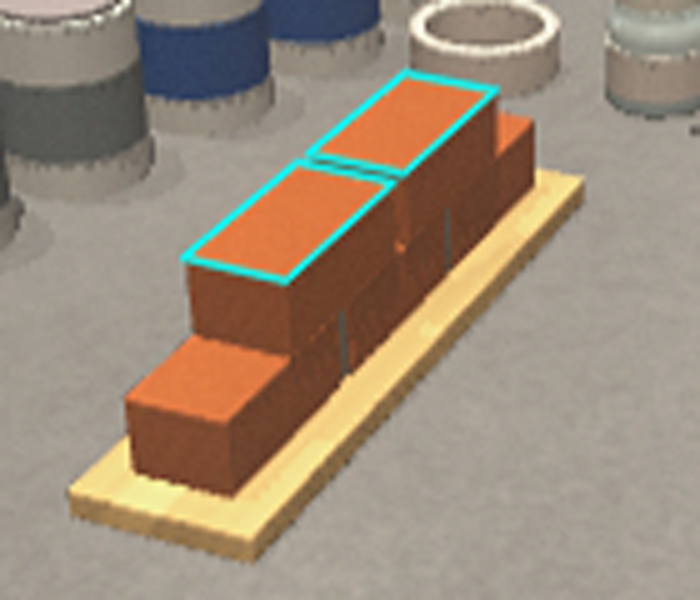

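The top crop shows both bricks in line with the course. The left one spans (190,162)–(383,220) and the right one (390,120)–(580,178), with an even gap at ~(385,180). In the side crop both brick tops match the target outlines within about a pixel (1–2 mm). The arm is clear and still, so I'll hand in.

```bash
python3 - <<'E'
from h import *
t=__import__('pickle').load(open('top3.pkl','rb'))
for p in([(190,162),(365,128),(383,217),(207,250)],[(389,122),(566,88),(581,178),(404,210)]):
    print(rect(t,p,.095,4.5,(195,85)))
s=r.read_state(); print(s['ft_force'].round(1),abs(s['joint_vel']).max())
close_job()
E
```

```text
(array([ 0.62352636, -0.01401417]), np.float64(0.09686168121795613), np.float64(0.049906703286337846), np.float64(11.503416688604094))
(array([ 0.64646601, -0.12178893]), np.float64(0.09811692035407434), np.float64(0.05010272298249424), np.float64(11.255294887970884))
[ 0.3 -0.1 -0.4] 0.0698270445353147
the job is handed in; nothing more can be done
```

Both whole terracotta bricks now lie on the first course, the right-hand one over the right joint and the left-hand one over the left joint. The job is handed in at about 14 s of the 54 s allowed; no verdict is reported back.

- **Setting down:** I lowered each brick until the wrist felt about 6 N of contact, then opened the fingers. Neither was dropped.
- **Position:** The final top view puts both centres about 2 mm from the targets across the course and well under 1 mm along it. The bricks' angle is within 1° of the course's, and in the side view both tops match the expected outlines within about a pixel.
- **At hand-in:** The gripper was open and clear, with almost no wrist force. One joint still read 0.07 rad/s at the last check, so the arm may have been settling slightly, away from everything.

No check failed. The first move command was refused for leaving out some numbers; it moved nothing and I sent it again in full.

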